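# Make up two kits of turned parts

### The job

Make up the two kits from the turned parts standing on the bench: the headed pin, the flanged bush and the sleeve go into the longer tray with three compartments, the hex-headed stud and the plain collar into the shorter tray with two, one part to each compartment (which one does not matter), each standing flat on the tray floor the same way up as it stands now. Set the finished parts down, do not drop them, and leave the solid blank and the cone where they stand.

Things in the scene. Friction and masses are not known exactly. Their poses are not given: they have to be found in the camera images.
- pin: Headed pin of bright aluminium, standing upside-down on its head: round head 32 mm across and 8 mm thick at the bottom, slender round shank 16 mm in diameter above it, 75 mm tall in all (the tallest part). Its origin is the centre of its underside, z up along its axis. 
- bush: Flanged bush of bright aluminium, flange down: round flange 52 mm across and 7 mm thick at the bottom, round body 38 mm in diameter above it, 32 mm tall in all, with a 24 mm bore right through. Its origin is the centre of its underside, z up along its axis. 
- sleeve: Sleeve of bright aluminium, a slim upright tube 34 mm in outer diameter, 20 mm bore, 45 mm tall, no flange. Its origin is the centre of its underside, z up along its axis. 
- stud: Hex-headed stud of bright aluminium, standing on its head: hexagonal head 36 mm across flats (42 mm across corners) and 12 mm thick at the bottom, stout round shank 22 mm in diameter above it, 55 mm tall in all. Its origin is the centre of its underside, z up along its axis. 
- collar: Plain collar of bright aluminium, a squat ring 50 mm in outer diameter, 30 mm bore, 26 mm tall, no flange. Its origin is the centre of its underside, z up along its axis. 
- blank: Solid blank of bright aluminium, a disc 48 mm in diameter and 24 mm tall without any bore. Belongs to no kit. Its origin is the centre of its underside, z up along its axis. 
- cone: Solid cone of bright aluminium: base 46 mm in diameter and 12 mm high, then tapering to a blunt 10 mm tip at 48 mm height. Belongs to no kit. Its origin is the centre of its underside, z up along its axis. 
- tray_three: The longer shallow blue kit tray, fixed to the bench, 232 x 104 mm outside with low walls: three equal compartments in a row, each 72 mm along the row by 96 mm across it, divided by 4 mm walls. All walls are 4 mm thick and reach 10 mm above the bench; the compartment floor is 3 mm above the bench. Origin: centre of the underside; its y axis runs along the row, x across it, z up. Compartment centres at y = -76, 0 and +76 mm, x = 0.
- tray_two: The shorter shallow blue kit tray, fixed to the bench, 156 x 104 mm outside, made just like the longer one but with two compartments (each 72 mm along the row by 96 mm across, 4 mm walls 10 mm above the bench, floor 3 mm above the bench). Origin: centre of the underside; its y axis runs along the row, x across it, z up. Compartment centres at y = -38 and +38 mm, x = 0.
Things that resemble listed ones, but are neither listed nor needed, are in the scene too. Leave any green, orange or turquoise look-alike of the collar alone.

How it is judged:
By the outcome, as a careful person would: the job done as asked, in the order asked, and still so for the second after the job is handed in, with the robot touching nothing.
It also fails if it takes over 128 s, if anything falls off the work surface, if the arm or the gripper's body presses on something with over 40 N, if the wrist force passes 120 N, or if a joint passes its speed limit or range.

### The arm

A 6-joint arm with a two-finger parallel gripper is mounted at the origin on the work surface. World frame = base frame: x ahead of the robot, y to its left, z up, the work surface at z = 0. Lengths are in m, angles in rad, forces in N, time in s.
With the tool pointing down it reaches from about 0.325 to 0.9 m from the base axis. Payload 3.5 kg.
Tool frame: the origin (TCP) lies at the very end of the fingers, on their centre line; the grasp point (between the pads) lies 19 mm behind it (grasp_offset is the distance from the TCP to the grasp point, in m); z points along the fingers, y is the direction in which the jaws open and shut (so a half turn about z gives the same grasp; the last joint's range is limited). The gripper opens to 85 mm and grips with 20 to 120 N. Pads are 22 mm wide; open, the fingers measure 114 mm over their backs; the gripper's body (76 mm by 85 mm) begins 54 mm behind the grasp point. The pads swing forward as they close: fully open they stand 13 mm farther back than shut.
Start: joints at [1.128, 0.276, -0.026, 1.268, 0, 1.467], TCP at [0.208, 0.589, 0.231] pointing down, gripper open.
Joint ranges: [-3.12, 3.12], [-0.85, 1.88], [-1.08, 1.24], [-1.95, 2.15], [-1.57, 1.53], [-3.14, 3.14]. Speed limits (rad/s): [2.57, 2.57, 3.14, 3.14, 3.14, 3.14].

### API

Orientations are given as a unit quaternion [w, x, y, z].
In Python, from cell import observe, read_camera, close_job, grasp_offset gives the robot as it stands. The module is installed in compiled form; this text tells all that it offers.
- The arm moves only by the tool carry_out, never from a script. Its argument "plan" is text: rows parted by semicolons, each of 4 numbers parted by spaces: the shift along the world's x, y, z in cm, then the turn about the world's z in degrees. In form: dx dy dz turn; .... A call has 1 to 12 rows; each row shifts and turns the pose as measured when the row begins; what a row does not reach is not made up. A row lasts 1/10 s, in which the tool goes at most 50 mm and 8.59 degrees, less where a joint would pass 70% of its speed; a pose out of reach is approached as far as the arm can. A call is refused whole if a number of a shift passes 5 or a number of a turn 8.59, either way. A call with a gripper value outside its range is refused whole. "hand" is the finger opening in cm, from 0 to 8.54, set as the call begins (left out, the last holds). The fingers move at their own pace and stop on an object; "squeeze" is the grip in N (left out, the last holds). Time passes only in rows, so rows that do not move let the fingers close. It gives the time, the measured TCP pose, the force and the opening at its end, in the units of the state.
- observe(): the state, without advancing time (a new reading comes with each control period).
- read_camera(name): name is "side" or "top" or "wrist"; returns a dict with "color" (384x512x3 uint8, red, green, blue), "fx", "fy", "cx", "cy" (pixels), "R" (3x3) and "t" (3): a world point X has camera coordinates R X + t; the wrist camera has in their place "T_tool_cam" (4x4, takes a point from camera to tool coordinates, whose origin is the TCP and whose axes are the flange's). Camera axes: x right, y down, z forward; pixel columns grow to the right and rows downward; lengths in m; the calibration is good to about 2 mm. A picture is of the moment at which its call begins: read the wrist's pose just before it. There is no depth.
- close_job(): hands the job in, once; it reports no verdict.
The state is a dict: "t": time; "qpos": joint angles; "qd": joint speeds; "joint_efforts": joint torques, N m; "eef_pos": TCP position; "orientation": TCP orientation; "contact_force": force on the tool from outside, world axes, zero at the start; "wrist_torque": the same for the moment, N m; "gripper_width": finger opening in m.
Only numpy, scipy, OpenCV 4.12 (cv2) and the standard library are available. Lean on these libraries where they do the work, as an engineer would, in place of code of your own. Each camera call takes 0.05 s, during which the arm holds its last target. There are 200 camera calls.

## Working session

There is one attempt and no reset: what is moved stays moved. The work goes in short steps, Python scripts to look and compute and a tool call to move; the robot and the scene stay as the last step left them, time stands still between calls to the robot, and variables do not carry over. Pictures are saved under pics/ and viewed, about 12 in all and at most 16, crops included, and the job is handed in when it is done.

Besides the shell and the picture viewer there is one more tool, called after "Request:" by a JSON object that holds its "api" and its "payload". carry_out: Moves the arm, as the interface text tells. Its arguments: {"type":"object","properties":{"plan":{"type":"string"},"hand":{"type":"number"},"squeeze":{"type":"number"}},"required":["plan"]}

```bash
mkdir -p pics; cat > h.py <<'E'
import numpy as np,cv2
from cell import observe,read_camera,close_job,grasp_offset
def ray(c,u,v):
    d=c["R"].T@np.array([(u-c["cx"])/c["fx"],(v-c["cy"])/c["fy"],1.]);o=-c["R"].T@c["t"];return o,d
def onplane(c,u,v,z):
    o,d=ray(c,u,v);return o+d*(z-o[2])/d[2]
def proj(c,X):
    p=c["R"]@np.array(X)+c["t"];return np.array([c["fx"]*p[0]/p[2]+c["cx"],c["fy"]*p[1]/p[2]+c["cy"]])
def save(c,n,s=1.5):cv2.imwrite("pics/"+n,cv2.resize(c["color"][:,:,::-1],None,fx=s,fy=s,interpolation=cv2.INTER_CUBIC))
E
python3 - <<'E'
from h import *
for n in("top","side"):
    c=read_camera(n);save(c,n+"0.png");print(n,c["fx"],c["cx"],c["cy"],-c["R"].T@c["t"],c["R"].round(3).tolist());np.save(n+".npy",c,allow_pickle=True)
s=observe();print(s,grasp_offset)
E
```

```text
top 367.3340901513422 258.1970757605082 191.33756737848827 [0.39943898 0.00473173 0.92560408] [[0.023, -0.999, 0.029], [-0.987, -0.027, -0.156], [0.157, -0.025, -0.987]]
side 361.21853044129927 251.58329971192043 188.07610474929348 [ 0.28339944 -0.52881064  0.52032881] [[0.89, -0.456, -0.002], [-0.292, -0.566, -0.771], [0.351, 0.687, -0.636]]
{'t': 0.1, 'qpos': array([ 1.12762133e+00,  2.77071604e-01, -2.77098526e-02,  1.26799431e+00,
       -1.38298668e-05,  1.46738354e+00]), 'qd': array([ 0.00084808, -0.00026347,  0.00277295,  0.00018331, -0.00118551,
       -0.00185438]), 'joint_efforts': array([ 2.49894056e-04, -4.46705854e+01,  2.96129608e+01,  8.45577044e-03,
       -1.43138868e-04, -3.63642599e-06]), 'eef_pos': array([0.20801463, 0.5886415 , 0.23027836]), 'orientation': array([-2.60471384e-04,  1.69065076e-01,  9.85604393e-01, -9.54854119e-04]), 'contact_force': array([-0.25464975, -0.12052126,  0.2649775 ]), 'wrist_torque': array([-0.01580812, -0.03777348, -0.02185586]), 'gripper_width': 0.08540223324972336} 0.0187
```

View pics/top0.png

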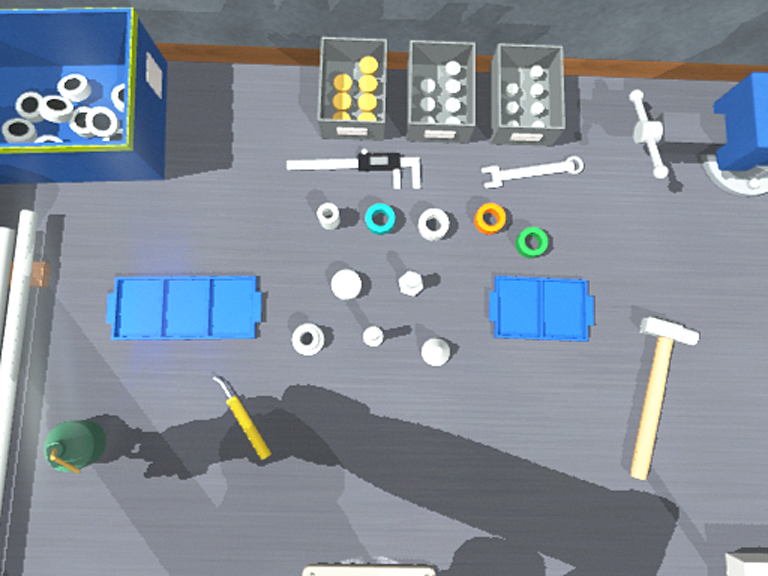

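View pics/side0.png

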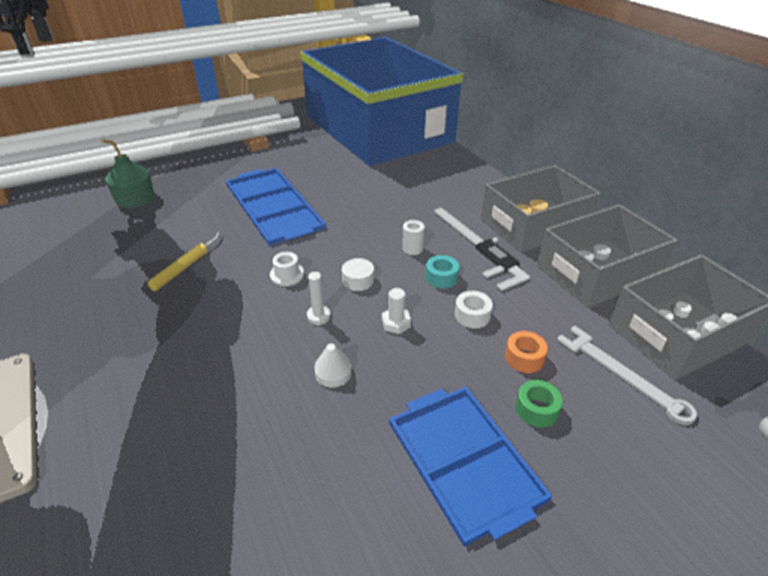

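Top view (1.5× px): sleeve (328,215), collar (433,223), stud (411,283), blank (346,284), bush (308,339), pin (373,336), cone (435,351), tray_three (186,307), tray_two (543,308). The side view confirms which part is which: the pin is tallest, and turquoise, orange and green are the look-alikes.

```bash
cat > m.py <<'E'
from h import *
T=np.load("top.npy",allow_pickle=True).item();S=np.load("side.npy",allow_pickle=True).item()
def mask(c):
    h=cv2.cvtColor(c["color"],cv2.COLOR_RGB2HSV);return ((h[...,2]>165)&(h[...,1]<50)).astype(np.uint8)
def comps(c):
    n,l,s,ce=cv2.connectedComponentsWithStats(mask(c));return l,s,ce
parts=dict(pin=((373,336),(318,300),75),bush=((308,339),(287,268),32),sleeve=((328,215),(413,237),45),stud=((411,283),(397,312),55),collar=((433,223),(474,309),26),blank=((346,284),(358,274),24),cone=((435,351),(333,365),48))
def near(c,p,z):
    l,s,ce=comps(c);p=np.array(p)/1.5
    k=[i for i in range(1,len(s)) if s[i,4]>25 and s[i,4]<2000]
    i=min(k,key=lambda i:np.hypot(*(ce[i]-p)));ys,xs=np.where(l==i);hull=cv2.convexHull(np.c_[xs,ys].astype(np.float32))
    m=cv2.moments(hull);return s[i],np.array([m['m10']/m['m00'],m['m01']/m['m00']])
for n,(a,b,h) in parts.items():
    sa,ca=near(T,a,h);sb,cb=near(S,b,h)
    o1,d1=ray(T,*ca);o2,d2=ray(S,*cb);A=np.c_[d1,-d2];q=np.linalg.lstsq(A,o2-o1,rcond=None)[0]
    P,Q=o1+d1*q[0],o2+d2*q[1]
    print(n,"top bbox",sa,"tri",((P+Q)/2*1000).round(1),"gap",(np.linalg.norm(P-Q)*1000).round(1),"plane h/2",(onplane(T,*ca,h/2000)*1000).round(1),"plane h",(onplane(T,*ca,h/1000)*1000).round(1))
h=cv2.cvtColor(T["color"],cv2.COLOR_RGB2HSV);m=((abs(h[...,0].astype(int)-107)<10)&(h[...,1]>150)&(h[...,2]>150)).astype(np.uint8)
m=cv2.morphologyEx(m,cv2.MORPH_CLOSE,np.ones((5,5)))
for c in cv2.findContours(m,0,2)[0]:
    if cv2.contourArea(c)>800:
        r=cv2.minAreaRect(c);w=np.array([onplane(T,*p,.008)[:2] for p in cv2.boxPoints(r)])
        print("tray",(w.mean(0)*1000).round(1),(w*1000).round(0).tolist())
E
python3 m.py
```

```text
pin top bbox [240 201  45  12 210] tri [478.1 -22.3  55. ] gap 48.2 plane h/2 [503.8 -28.2  37.5] plane h [499.4 -26.8  75. ]
bush top bbox [178 199  57  12 269] tri [482.4 118.5   7.1] gap 52.3 plane h/2 [507.3 112.9  16. ] plane h [505.4 111.   32. ]
sleeve top bbox [235 154  17   8  47] tri [617.2  21.3  76.8] gap 6.5 plane h/2 [627.8  23.6  22.5] plane h [622.1  23.2  45. ]
stud top bbox [246 191  21   8  72] tri [554.8 -19.5 -12.3] gap 31.7 plane h/2 [533.9 -12.9  27.5] plane h [529.8 -12.3  55. ]
collar top bbox [235 154  17   8  47] tri [690.2   7.5 -87.3] gap 76.8 plane h/2 [630.2  23.8  13. ] plane h [626.9  23.6  26. ]
blank top bbox [246 191  21   8  72] tri [522.6 -10.4  68.7] gap 10.8 plane h/2 [536.3 -13.2  12. ] plane h [534.5 -12.9  24. ]
cone top bbox [279 214  47   7 189] tri [ 454.3 -123.1   37.9] gap 53.8 plane h/2 [ 482.  -131.1   24. ] plane h [ 479.8 -127.5   48. ]
tray [ 516.7 -279. ] [[466.0, -188.0], [570.0, -193.0], [568.0, -372.0], [463.0, -364.0]]
tray [502.2 319.4] [[549.0, 451.0], [560.0, 197.0], [455.0, 190.0], [445.0, 439.0]]
tray [ 869.4 -649.2] [[960.0, -607.0], [964.0, -706.0], [778.0, -690.0], [775.0, -594.0]]
tray [906.3 559.3] [[1030.0, 688.0], [1040.0, 460.0], [781.0, 435.0], [773.0, 654.0]]
```

```bash
sed -i 's/return ((h\[...,2\]>165)&(h\[...,1\]<50))/return ((h[...,2]>TH)\&(h[...,1]<60))/; s/^def mask/TH=0\ndef mask/' m.py
cat > e.py <<'E'
import re
s=open('m.py').read()
s=s.replace("for n,(a,b,h) in parts","print([ (c['color'][y-12:y+13,x-12:x+13].max(2)[::6,::6]).tolist() for c,x,y in((T,249,224),(S,212,205))])\nTH=205\nfor n,(a,b,h) in parts")
open('m.py','w').write(s)
E
python3 e.py; python3 m.py
```

```text
[[[147, 146, 168, 169, 168], [166, 142, 255, 163, 159], [166, 255, 255, 194, 105], [169, 167, 255, 169, 165], [163, 164, 165, 163, 165]], [[104, 136, 159, 126, 125], [126, 126, 159, 121, 113], [125, 183, 165, 177, 125], [123, 244, 177, 156, 124], [126, 124, 106, 82, 112]]]
pin top bbox [242 218  13  13 140] tri [458.2   6.2   3.8] gap 8.1 plane h/2 [459.9   5.2  37.5] plane h [457.3   5.1  75. ]
bush top bbox [194 216  22  21 290] tri [453.1 109.5  32.9] gap 0.6 plane h/2 [453.8 111.6  16. ] plane h [452.9 109.7  32. ]
sleeve top bbox [211 135  15  18 154] tri [658.3  83.9  44.2] gap 2.2 plane h/2 [663.6  86.2  22.5] plane h [657.1  84.2  45. ]
stud top bbox [266 181  16  17 198] tri [547.8 -55.2   8.2] gap 10.0 plane h/2 [549.4 -55.5  27.5] plane h [544.8 -53.7  55. ]
collar top bbox [279 139  21  22 265] tri [653.8 -92.6  24. ] gap 1.3 plane h/2 [656.3 -93.5  13. ] plane h [652.6 -92.1  26. ]
blank top bbox [221 180  20  20 316] tri [545.9  51.6  22.7] gap 0.2 plane h/2 [547.7  52.1  12. ] plane h [545.8  51.5  24. ]
cone top bbox [281 226  19  18 239] tri [433.7 -96.   24. ] gap 7.2 plane h/2 [437.2 -97.   24. ] plane h [436.2 -94.3  48. ]
tray [ 516.7 -279. ] [[466.0, -188.0], [570.0, -193.0], [568.0, -372.0], [463.0, -364.0]]
tray [502.2 319.4] [[549.0, 451.0], [560.0, 197.0], [455.0, 190.0], [445.0, 439.0]]
tray [ 869.4 -649.2] [[960.0, -607.0], [964.0, -706.0], [778.0, -690.0], [775.0, -594.0]]
tray [906.3 559.3] [[1030.0, 688.0], [1040.0, 460.0], [781.0, 435.0], [773.0, 654.0]]
```

Request:
{"api": "carry_out", "payload": {"plan": "1.95 -4.55 0 -5.87;1.95 -4.55 0 -5.87;1.95 -4.55 0 -5.87;1.95 -4.55 0 -5.87;1.95 -4.55 0 -5.87;1.95 -4.55 0 -5.87;1.95 -4.55 0 -5.87;1.95 -4.55 0 -5.87;1.95 -4.55 0 -5.87;1.95 -4.55 0 -5.87;1.95 -4.55 0 -5.87;1.95 -4.55 0 -5.87", "hand": 5, "squeeze": 40}}

```text
t: 1.3
eef_pos: [0.4368, 0.0365, 0.2246]
orientation: [-0.002, 0.72, 0.694, -0.001]
contact_force: [1.2, 0.6, 0.1]
gripper_width: 0.0499
```

Request:
{"api": "carry_out", "payload": {"plan": "2 -3 0 2;0 0 0 0"}}

```text
t: 1.5
eef_pos: [0.4589, 0.0003, 0.2243]
orientation: [-0.001, 0.711, 0.704, -0.001]
contact_force: [-0.7, 0.1, 0.3]
gripper_width: 0.0502
```

```bash
cat >> h.py <<'E'
from scipy.spatial.transform import Rotation as Ro
def wrist():
    s=observe();c=dict(read_camera("wrist"));q=s["orientation"]
    W=np.eye(4);W[:3,:3]=Ro.from_quat([q[1],q[2],q[3],q[0]]).as_matrix();W[:3,3]=s["eef_pos"]
    M=np.linalg.inv(W@c["T_tool_cam"]);c["R"]=M[:3,:3];c["t"]=M[:3,3];return s,c
E
python3 - <<'E'
from h import *
s,c=wrist();save(c,"w1.png");np.save("w1.npy",c,allow_pickle=True);print(s["eef_pos"],s["orientation"],s["contact_force"])
for n,p in dict(pin=(.459,.006,.008),pintop=(.459,.006,.075),bush=(.453,.110,.032),stud=(.548,-.055,.055),blank=(.546,.0515,.024)).items(): print(n,proj(c,p)*1.5)
E
```

```text
[4.58916930e-01 3.01268699e-04 2.24301612e-01] [-6.27952996e-04  7.10515176e-01  7.03680014e-01 -1.49281216e-03] [-0.6590268   0.05411139  0.31398393]
pin [381.9071589  251.66445558]
pintop [381.91645902 266.77483098]
bush [373.11873217 125.1296663 ]
stud [489.02056302 332.55117315]
blank [485.089743   200.27171821]
```

View pics/w1.png

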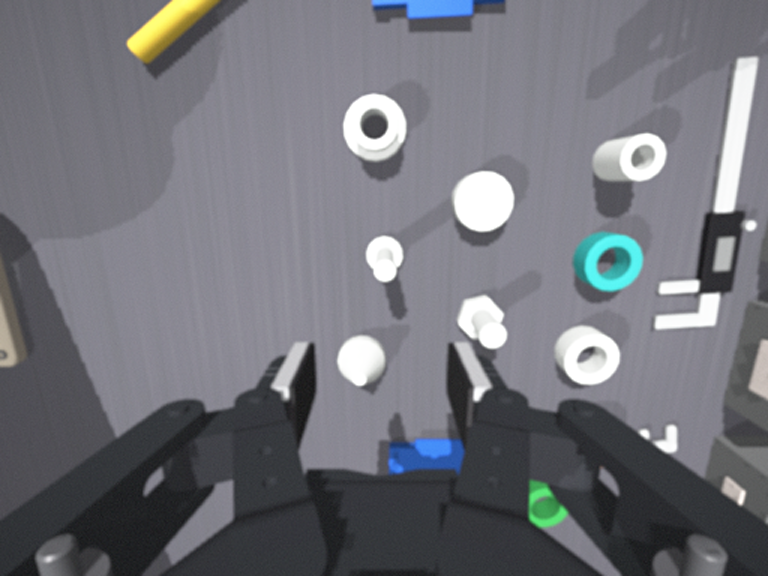

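The wrist view matches my projections to within about 2 mm: pin top (385,270), bush bore (374,124), stud top (492,334), sleeve top bore (642,154), collar top bore (591,359).

```bash
python3 - <<'E'
from h import *
c=np.load("w1.npy",allow_pickle=True).item()
for n,u,v,z in(("pin",385,270,.075),("pinhead",384,254,.006),("bush",374,124,.032),("stud",492,334,.055),("sleeve",642,154,.045),("collar",591,359,.026)): print(n,(onplane(c,u/1.5,v/1.5,z)*1000).round(1))
E
```

```text
pin [461.3   3.5  75. ]
pinhead [460.9   3.5   6. ]
bush [453.7 110.8  32. ]
stud [550.6 -56.3  55. ]
sleeve [658.4  85.9  45. ]
collar [652.7 -93.4  26. ]
```

Request:
{"api": "carry_out", "payload": {"plan": "0.15 0.4 -4 0;0 0 -4.8 0;0 0 -4.8 0;0 0 -4 0;0 0 -1.8 0;0 0 0 0"}}

```text
t: 2.15
eef_pos: [0.4547, 0.0117, 0.0256]
orientation: [-0.002, 0.709, 0.706, -0.0]
contact_force: [-0.5, 0.4, -0.8]
gripper_width: 0.0499
```

Request:
{"api": "carry_out", "payload": {"plan": "0.6 -0.75 0.2 0;0 0 0 0"}}

```text
t: 2.35
eef_pos: [0.4606, 0.0053, 0.0286]
orientation: [-0.002, 0.708, 0.707, -0.0]
contact_force: [-0.4, 0.4, -0.1]
gripper_width: 0.05
```

Request:
{"api": "carry_out", "payload": {"plan": "0 0 0 0;0 0 0 0;0 0 0 0;0 0 0 0;0 0 0 0;0 0 0 0;0 0 0 0", "hand": 0.5, "squeeze": 40}}

```text
t: 3.05
eef_pos: [0.4653, 0.0047, 0.0336]
orientation: [0.002, 0.708, 0.707, 0.003]
contact_force: [0.4, -0.5, 0.5]
gripper_width: 0.0153
```

Request:
{"api": "carry_out", "payload": {"plan": "0 0 4 0;0 0 4.5 0;0 0.5 1 0;0 0 0 0"}}

```text
t: 3.45
eef_pos: [0.4622, 0.0102, 0.1295]
orientation: [-0.001, 0.708, 0.706, 0.001]
contact_force: [0.7, -0.2, -1.0]
gripper_width: 0.0153
```

```bash
python3 - <<'E'
from h import *
s=observe();c=read_camera("side");print(s["eef_pos"],s["contact_force"],s["gripper_width"])
p=proj(c,s["eef_pos"]);u,v=p.astype(int);print(p)
cv2.imwrite("pics/s1.png",cv2.resize(c["color"][max(v-90,0):v+70,u-100:u+100,::-1],None,fx=3.5,fy=3.5,interpolation=cv2.INTER_CUBIC));print(max(v-90,0),u-100)
for z in(.125,.05): print(z,proj(c,(s["eef_pos"][0],s["eef_pos"][1],z)))
E
```

```text
[0.46222768 0.01017992 0.12945435] [ 0.65637818 -0.24635027 -0.9936122 ] 0.015264354048483678
[205.96441797 158.63006626]
68 105
0.125 [206.1573502 160.5648854]
0.05 [209.18152751 190.89282098]
```

View pics/s1.png

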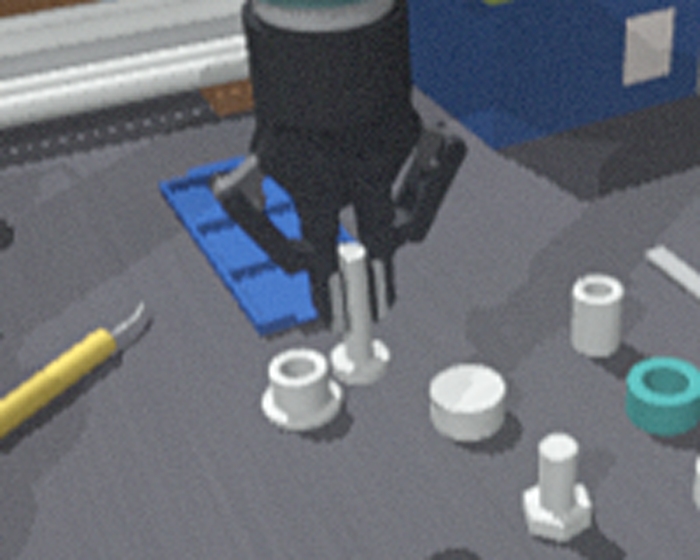

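Request:
{"api": "carry_out", "payload": {"plan": "0.3 3 0 0;0.5 4.8 0 0;0.5 4.8 0 0;0.5 4.8 0 0;0.5 4.8 0 0;0.5 4.8 0 0;0.5 4.8 0 0;0.4 3.5 0 0;0 2 0 0;0 0 0 0"}}

```text
t: 4.5
eef_pos: [0.4886, 0.3929, 0.1072]
orientation: [-0.005, 0.71, 0.705, -0.012]
contact_force: [0.2, -1.7, -0.9]
gripper_width: 0.0153
```

Request:
{"api": "carry_out", "payload": {"plan": "0.9 0.2 -3 0;0 0 -2 0;0 0 0 0;0 0 0 0"}}

```text
t: 4.9
eef_pos: [0.4941, 0.391, 0.0494]
orientation: [-0.005, 0.709, 0.705, -0.018]
contact_force: [0.6, 0.4, 0.2]
gripper_width: 0.0156
```

Request:
{"api": "carry_out", "payload": {"plan": "0.2 0.2 -0.7 0;0 0 0 0"}}

```text
t: 5.1
eef_pos: [0.4962, 0.3918, 0.0424]
orientation: [-0.005, 0.71, 0.704, -0.018]
contact_force: [-0.2, 0.5, -0.3]
gripper_width: 0.0154
```

Request:
{"api": "carry_out", "payload": {"plan": "0 0 -0.4 0;0 0 0 0"}}

```text
t: 5.3
eef_pos: [0.4972, 0.3921, 0.0395]
orientation: [-0.005, 0.71, 0.704, -0.017]
contact_force: [-0.6, -0.7, -1.4]
gripper_width: 0.0151
```

Request:
{"api": "carry_out", "payload": {"plan": "0 0 -0.3 0;0 0 0 0"}}

```text
t: 5.5
eef_pos: [0.4979, 0.3925, 0.0373]
orientation: [-0.005, 0.71, 0.704, -0.016]
contact_force: [-0.2, -0.4, -0.6]
gripper_width: 0.0158
```

Request:
{"api": "carry_out", "payload": {"plan": "0 0 -0.25 0;0 0 -0.1 0"}}

```text
t: 5.7
eef_pos: [0.4984, 0.3929, 0.0348]
orientation: [-0.004, 0.71, 0.704, -0.015]
contact_force: [-1.9, -1.0, 5.4]
gripper_width: 0.0154
```

Request:
{"api": "carry_out", "payload": {"plan": "0 0 0 0;0 0 0 0;0 0 0 0;0 0 0 0", "hand": 4}}

```text
t: 6.1
eef_pos: [0.4986, 0.3931, 0.0348]
orientation: [-0.004, 0.71, 0.704, -0.015]
contact_force: [0.7, 0.1, -0.0]
gripper_width: 0.0398
```

Request:
{"api": "carry_out", "payload": {"plan": "0 0 2 0;0 0 4 0;0 0 4.5 0;0 0 1.5 0;-0.5 -3 0 0;-0.8 -4.8 0.4 0;-0.8 -4.8 0.4 0;-0.8 -4.8 0.3 0;-0.8 -4.8 0 0;-0.5 -4 0 0;0 -1.8 0 0;0 0 0 0", "hand": 6.5}}

```text
t: 7.3
eef_pos: [0.4537, 0.1049, 0.1707]
orientation: [-0.002, 0.709, 0.705, -0.013]
contact_force: [0.2, 0.4, 0.0]
gripper_width: 0.0648
```

Request:
{"api": "carry_out", "payload": {"plan": "0.1 0.4 -3 0;0.1 0 -4 0;0.1 0 -3.5 0;0 0 -1.5 0;0 0 0 0"}}

```text
t: 7.8
eef_pos: [0.46, 0.1119, 0.0496]
orientation: [-0.0, 0.709, 0.705, -0.008]
contact_force: [-0.5, -0.1, -0.0]
gripper_width: 0.0648
```

Request:
{"api": "carry_out", "payload": {"plan": "-0.6 -0.1 -1 0;-0.1 0 -1.8 0;0 0 -0.6 0;0 0 0 0"}}

```text
t: 8.2
eef_pos: [0.4546, 0.113, 0.0165]
orientation: [0.001, 0.708, 0.706, -0.006]
contact_force: [1.5, -0.8, 0.3]
gripper_width: 0.0652
```

Request:
{"api": "carry_out", "payload": {"plan": "0 -0.2 -0.6 0;0 0 0 0"}}

```text
t: 8.4
eef_pos: [0.4558, 0.1112, 0.0115]
orientation: [0.001, 0.708, 0.707, -0.005]
contact_force: [-0.4, -0.5, -0.1]
gripper_width: 0.0648
```

Request:
{"api": "carry_out", "payload": {"plan": "-0.1 0 0 0;0 0 0 0;0 0 0 0;0 0 0 0;0 0 0 0;0 0 0 0", "hand": 2.5}}

```text
t: 9.0
eef_pos: [0.4561, 0.1112, 0.013]
orientation: [0.002, 0.708, 0.706, -0.004]
contact_force: [-0.1, 0.4, -1.4]
gripper_width: 0.0364
```

Request:
{"api": "carry_out", "payload": {"plan": "0 0 3 0;0 0 4 0;0.3 2 1.5 0;1 4.5 0.3 0;1 4.8 0.3 0;1 4.8 0.2 0;0.9 3.5 0 0;0.2 1 0 0;0 0 0 0"}}

```text
t: 9.9
eef_pos: [0.4992, 0.3248, 0.109]
orientation: [0.002, 0.709, 0.705, -0.004]
contact_force: [-0.1, -1.2, -0.7]
gripper_width: 0.0372
```

Request:
{"api": "carry_out", "payload": {"plan": "0.2 -0.4 -3 0;0 0 -3.5 0;0 0 -1 0;0 0 0 0"}}

```text
t: 10.3
eef_pos: [0.5002, 0.3167, 0.0328]
orientation: [0.002, 0.71, 0.704, -0.005]
contact_force: [0.3, -0.5, 0.1]
gripper_width: 0.0366
```

Request:
{"api": "carry_out", "payload": {"plan": "0 0.1 -0.9 0;0 0 -0.3 0;0 0 0 0"}}

```text
t: 10.6
eef_pos: [0.5014, 0.3166, 0.0224]
orientation: [0.003, 0.711, 0.703, -0.004]
contact_force: [-0.4, 0.3, -0.5]
gripper_width: 0.0368
```

Request:
{"api": "carry_out", "payload": {"plan": "0 0.1 -0.4 0;0 0 0 0"}}

```text
t: 10.8
eef_pos: [0.5026, 0.3183, 0.0198]
orientation: [0.003, 0.711, 0.703, -0.003]
contact_force: [0.5, -0.2, 0.1]
gripper_width: 0.0364
```

Request:
{"api": "carry_out", "payload": {"plan": "0 0 -0.3 0;0 0 -0.1 0"}}

```text
t: 11.0
eef_pos: [0.5035, 0.3189, 0.0165]
orientation: [0.004, 0.711, 0.703, -0.002]
contact_force: [-0.5, -0.6, -1.1]
gripper_width: 0.0366
```

Request:
{"api": "carry_out", "payload": {"plan": "0 0 -0.25 0;0 0 0 0"}}

```text
t: 11.2
eef_pos: [0.5043, 0.3194, 0.0164]
orientation: [0.004, 0.711, 0.703, -0.001]
contact_force: [0.1, 0.3, -0.7]
gripper_width: 0.0365
```

Request:
{"api": "carry_out", "payload": {"plan": "0 0 -0.25 0;0 0 -0.15 0"}}

```text
t: 11.4
eef_pos: [0.5049, 0.3197, 0.0158]
orientation: [0.004, 0.711, 0.704, -0.001]
contact_force: [-3.4, -3.0, 11.6]
gripper_width: 0.0369
```

Contact felt. Release.

Request:
{"api": "carry_out", "payload": {"plan": "0 0 0 0;0 0 0 0;0 0 0 0;0 0 0 0", "hand": 6}}

```text
t: 11.8
eef_pos: [0.5055, 0.3201, 0.0157]
orientation: [0.004, 0.711, 0.704, -0.0]
contact_force: [0.2, 0.6, 1.0]
gripper_width: 0.0598
```

Request:
{"api": "carry_out", "payload": {"plan": "0 0 2 0;0 0 4 0;0 0 4.5 0;1 -1.5 1 0;2.6 -4 0.3 0;2.6 -4 0.3 0;2.6 -4 0.3 0;2.6 -4 0.3 0;2.4 -3.7 0 0;1 -1.6 0 0;0 0 0 0", "hand": 5.5}}

```text
t: 12.9
eef_pos: [0.6559, 0.0829, 0.1445]
orientation: [0.004, 0.709, 0.705, -0.002]
contact_force: [0.2, -0.0, 0.2]
gripper_width: 0.0548
```

```bash
python3 - <<'E'
from h import *
s,c=wrist();t=read_camera("top")
a=cv2.resize(c["color"][:,:,::-1],None,fx=1.0,fy=1.0);b=t["color"][:,:,::-1][160:260,50:250];b=cv2.resize(b,None,fx=2.4,fy=2.4,interpolation=cv2.INTER_CUBIC)
im=np.zeros((384,512+240*2,3),np.uint8)[:, :800];im[:,:400]=a[:, 56:456];im[:240,400:800]=b[:,:400];cv2.imwrite("pics/w2.png",im)
np.save("w2.npy",c,allow_pickle=True);print(s["eef_pos"],s["orientation"],proj(c,(.658,.085,.045))-[56,0])
E
```

```text
[0.65589664 0.08292587 0.14446901] [ 0.00449037  0.70874649  0.70544723 -0.0015675 ] [200.05342695 191.70092992]
```

View pics/w2.png

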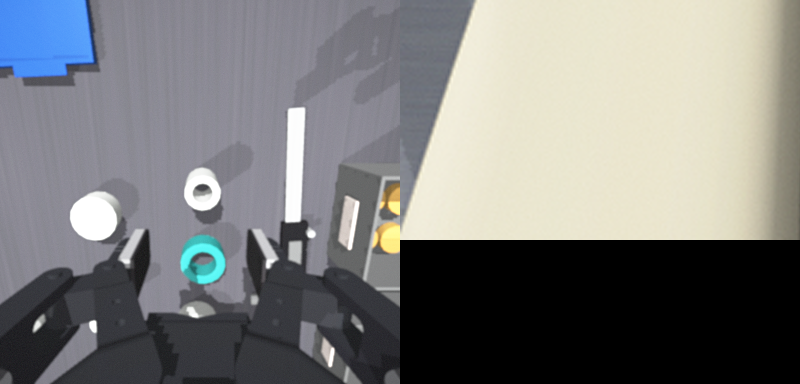

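Sleeve bore seen at (203,191), predicted (200,192), so the sleeve is near x=0.660. The arm hides the trays from the top camera.

Request:
{"api": "carry_out", "payload": {"plan": "0.4 0.2 -3 0;0 0 -4 0;0 0 -2 0;0 0 0 0"}}

```text
t: 13.4
eef_pos: [0.6545, 0.0951, 0.0532]
orientation: [0.003, 0.705, 0.709, -0.001]
contact_force: [-1.0, -0.1, -0.6]
gripper_width: 0.055
```

Request:
{"api": "carry_out", "payload": {"plan": "0.6 -0.9 -0.5 0;0 0 -1.5 0;0 0 -1 0;0 0 0 0"}}

```text
t: 13.8
eef_pos: [0.6613, 0.0888, 0.024]
orientation: [0.003, 0.703, 0.711, 0.0]
contact_force: [-0.4, 1.1, -0.5]
gripper_width: 0.0552
```

Request:
{"api": "carry_out", "payload": {"plan": "0 -0.3 -0.6 0;0 0 0 0"}}

```text
t: 14.0
eef_pos: [0.6618, 0.0856, 0.0181]
orientation: [0.004, 0.703, 0.711, 0.001]
contact_force: [-0.0, 0.5, 0.2]
gripper_width: 0.0551
```

Request:
{"api": "carry_out", "payload": {"plan": "0 0 0 0;0 0 0 0;0 0 0 0;0 0 0 0;0 0 0 0;0 0 0 0", "hand": 2}}

```text
t: 14.6
eef_pos: [0.6629, 0.0853, 0.0195]
orientation: [0.004, 0.703, 0.711, 0.002]
contact_force: [-0.7, 0.1, -0.8]
gripper_width: 0.0334
```

Request:
{"api": "carry_out", "payload": {"plan": "0 0 3 0;0 0 4 0;-1 1 1.5 0;-3.2 3.2 0.3 0;-3.4 3.4 0.3 0;-3.4 3.4 0.3 0;-3 3 0 0;-1.2 1.2 0 0;0 0 0 0"}}

```text
t: 15.5
eef_pos: [0.4983, 0.2433, 0.1125]
orientation: [0.002, 0.704, 0.71, 0.001]
contact_force: [-0.6, 0.2, -0.1]
gripper_width: 0.0334
```

Request:
{"api": "carry_out", "payload": {"plan": "0.7 0 -3 0;0 0 -3.5 0;0 0 -0.8 0;0 0 0 0"}}

```text
t: 15.9
eef_pos: [0.5051, 0.2441, 0.0383]
orientation: [0.003, 0.703, 0.711, 0.002]
contact_force: [0.4, -0.8, -1.0]
gripper_width: 0.0331
```

Request:
{"api": "carry_out", "payload": {"plan": "0 0 -0.9 0;0 0 -0.3 0;0 0 0 0"}}

```text
t: 16.2
eef_pos: [0.5073, 0.2439, 0.0277]
orientation: [0.004, 0.703, 0.711, 0.004]
contact_force: [0.6, 0.1, -0.6]
gripper_width: 0.0331
```

Request:
{"api": "carry_out", "payload": {"plan": "0 0 -0.3 0;0 0 0 0"}}

```text
t: 16.4
eef_pos: [0.5086, 0.2442, 0.0259]
orientation: [0.004, 0.704, 0.711, 0.005]
contact_force: [-0.8, -0.1, -0.4]
gripper_width: 0.0328
```

Request:
{"api": "carry_out", "payload": {"plan": "0 0 -0.35 0;0 0 0 0"}}

```text
t: 16.6
eef_pos: [0.5094, 0.2444, 0.023]
orientation: [0.005, 0.704, 0.711, 0.006]
contact_force: [-0.6, -0.9, 0.2]
gripper_width: 0.0329
```

Request:
{"api": "carry_out", "payload": {"plan": "0 0 -0.25 0;0 0 -0.1 0"}}

```text
t: 16.8
eef_pos: [0.5102, 0.2448, 0.0218]
orientation: [0.005, 0.704, 0.711, 0.006]
contact_force: [-4.5, -1.1, 9.1]
gripper_width: 0.0334
```

Request:
{"api": "carry_out", "payload": {"plan": "0 0 0 0;0 0 0 0;0 0 0 0;0 0 0 0", "hand": 5.5}}

```text
t: 17.2
eef_pos: [0.511, 0.2452, 0.0223]
orientation: [0.005, 0.703, 0.711, 0.007]
contact_force: [0.5, -0.1, -0.7]
gripper_width: 0.0548
```

Request:
{"api": "carry_out", "payload": {"plan": "0 0 2 0;0 0 4 0;0 0 4.5 0;0.3 -2 1 0;0.7 -4.5 0.3 0;0.7 -4.8 0.3 0;0.7 -4.8 0.3 0;0.7 -4.8 0.3 0;0.7 -4.7 0 0;0.4 -3 0 0;0 -1 0 0;0 0 0 0"}}

```text
t: 18.4
eef_pos: [0.5531, -0.0617, 0.1538]
orientation: [0.007, 0.702, 0.712, 0.008]
contact_force: [0.0, 0.7, 0.1]
gripper_width: 0.0548
```

```bash
python3 - <<'E'
from h import *
s,c=wrist();t=read_camera("top")
a=c["color"][:,:,::-1]
b=cv2.resize(t["color"][:,:,::-1][160:260,50:210],None,fx=1.8,fy=1.8,interpolation=cv2.INTER_CUBIC)
d=t["color"][:,:,::-1][100:284,130:418]
im=np.zeros((384,800,3),np.uint8);im[:,:512]=a;im[:180,512:]=b;im[184:368,512:]=d;cv2.imwrite("pics/w3.png",im)
print(s["eef_pos"],s["orientation"],proj(c,(.5505,-.0563,.055)))
E
```

```text
[ 0.55309254 -0.06171955  0.15377675] [0.00721846 0.70189777 0.71219867 0.00777614] [249.37736804 189.37253786]
```

View pics/w3.png

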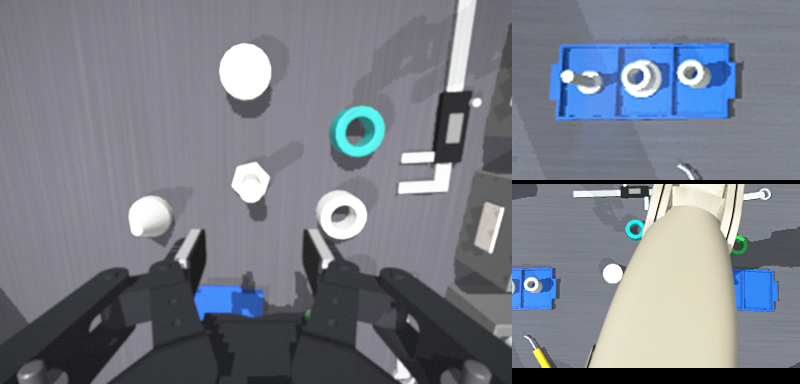

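Three-tray holds pin, bush and sleeve, all standing (the pin's apparent lean of about 13 px is what perspective should give). Stud top is seen at (250,188), predicted (249,189).

Request:
{"api": "carry_out", "payload": {"plan": "-0.1 0.3 -3 0;0 0 -3.5 0;0 0 -1.5 0;0 0 0 0"}}

```text
t: 18.9
eef_pos: [0.552, -0.0496, 0.0727]
orientation: [0.007, 0.698, 0.716, 0.01]
contact_force: [-0.9, -0.1, 1.1]
gripper_width: 0.0549
```

Request:
{"api": "carry_out", "payload": {"plan": "-0.2 -0.6 -2 0.5;0 0 -2 0.5;0 0 -0.4 0;0 0 0 0"}}

```text
t: 19.3
eef_pos: [0.5514, -0.0504, 0.0306]
orientation: [0.008, 0.688, 0.725, 0.011]
contact_force: [0.3, -0.3, 0.2]
gripper_width: 0.055
```

Request:
{"api": "carry_out", "payload": {"plan": "-0.1 -0.6 -0.4 -2;0 0 0 0"}}

```text
t: 19.5
eef_pos: [0.552, -0.0561, 0.0286]
orientation: [0.009, 0.701, 0.713, 0.012]
contact_force: [-0.4, 0.6, 0.6]
gripper_width: 0.0553
```

Request:
{"api": "carry_out", "payload": {"plan": "0 0 0 0;0 0 0 0;0 0 0 0;0 0 0 0;0 0 0 0;0 0 0 0;0 0 0 0", "hand": 1}}

```text
t: 20.2
eef_pos: [0.5535, -0.0568, 0.0307]
orientation: [0.011, 0.702, 0.712, 0.013]
contact_force: [-0.0, 0.3, 0.3]
gripper_width: 0.02
```

Request:
{"api": "carry_out", "payload": {"plan": "0 0 3 0;0 0 4 0;-0.2 -1.5 2 0;-0.6 -4.3 0.3 0;-0.7 -4.8 0.3 0;-0.7 -4.8 0.3 0;-0.7 -4.8 0.3 0;-0.5 -3.8 0 0;-0.2 -1.5 0 0;0 0 0 0"}}

```text
t: 21.2
eef_pos: [0.5137, -0.3201, 0.1361]
orientation: [0.011, 0.7, 0.714, 0.012]
contact_force: [0.4, 0.3, -0.8]
gripper_width: 0.0201
```

Request:
{"api": "carry_out", "payload": {"plan": "0.2 0.1 -3 0;0 0 -4 0;0 0 -1.2 0;0 0 0 0"}}

```text
t: 21.6
eef_pos: [0.5169, -0.3151, 0.0532]
orientation: [0.011, 0.699, 0.715, 0.013]
contact_force: [-0.2, 0.2, -1.1]
gripper_width: 0.0199
```

Request:
{"api": "carry_out", "payload": {"plan": "0 -0.1 -1 0;0 0 -0.4 0;0 0 0 0"}}

```text
t: 21.9
eef_pos: [0.5187, -0.315, 0.0409]
orientation: [0.012, 0.698, 0.716, 0.014]
contact_force: [0.3, -0.1, -1.2]
gripper_width: 0.0201
```

Request:
{"api": "carry_out", "payload": {"plan": "0 0 -0.35 0;0 0 0 0"}}

```text
t: 22.1
eef_pos: [0.52, -0.3158, 0.0389]
orientation: [0.014, 0.698, 0.716, 0.014]
contact_force: [-0.6, -0.3, -0.6]
gripper_width: 0.0202
```

Request:
{"api": "carry_out", "payload": {"plan": "-0.1 0 -0.4 0;0 0 0 0"}}

```text
t: 22.3
eef_pos: [0.5197, -0.3165, 0.0357]
orientation: [0.015, 0.698, 0.716, 0.014]
contact_force: [0.4, -0.4, 0.3]
gripper_width: 0.0199
```

Request:
{"api": "carry_out", "payload": {"plan": "0 0 -0.25 0;0 0 -0.1 0"}}

```text
t: 22.5
eef_pos: [0.5204, -0.3172, 0.0337]
orientation: [0.016, 0.698, 0.716, 0.014]
contact_force: [-3.4, 2.5, 9.1]
gripper_width: 0.0204
```

Request:
{"api": "carry_out", "payload": {"plan": "0 0 0 0;0 0 0 0;0 0 0 0;0 0 0 0", "hand": 5}}

```text
t: 22.9
eef_pos: [0.5208, -0.3178, 0.0341]
orientation: [0.017, 0.698, 0.716, 0.014]
contact_force: [-0.3, -0.8, -0.2]
gripper_width: 0.0506
```

Request:
{"api": "carry_out", "payload": {"plan": "0 0 2 0;0 0 4 0;0 0 4 0;0.9 1.5 0.5 0;2.3 4 0.2 0;2.4 4 0.2 0;2.4 4 0.2 0;2.4 4 0 0;2 3.4 0 0;1 1.5 0 0;0 0 0 0", "hand": 7}}

```text
t: 24.0
eef_pos: [0.6572, -0.0818, 0.1449]
orientation: [0.015, 0.699, 0.715, 0.015]
contact_force: [-1.0, 0.3, -0.2]
gripper_width: 0.07
```

```bash
python3 - <<'E'
from h import *
s,c=wrist();t=read_camera("top")
a=c["color"][:,:,::-1]
b=cv2.resize(t["color"][:,:,::-1][160:260,280:440],None,fx=1.8,fy=1.8,interpolation=cv2.INTER_CUBIC)
im=np.zeros((384,800,3),np.uint8);im[:,:512]=a;im[:180,512:]=b;cv2.imwrite("pics/w4.png",im)
np.save("w4.npy",c,allow_pickle=True)
print(s["eef_pos"],s["orientation"],proj(c,(.6528,-.093,.026)))
E
```

```text
[ 0.65722699 -0.08176323  0.14487046] [0.01494132 0.6991355  0.71468397 0.01459945] [244.85943441 200.11915361]
```

View pics/w4.png

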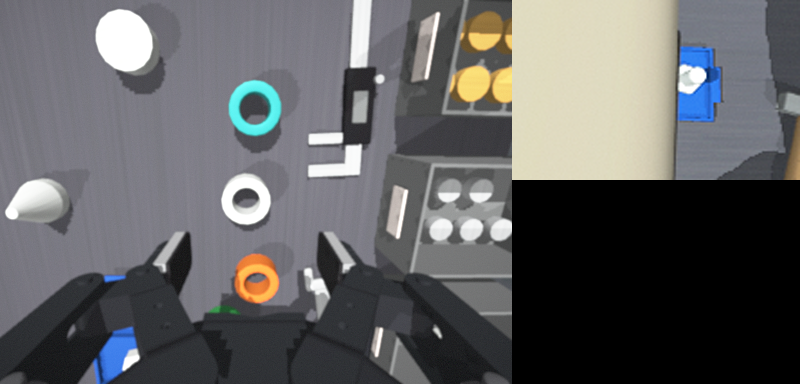

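Request:
{"api": "carry_out", "payload": {"plan": "-0.3 -1.2 -3 0;0 0 -3.5 0;0 0 -1.5 0;0 0 0 0", "hand": 6.6}}

```text
t: 24.5
eef_pos: [0.6506, -0.1012, 0.0632]
orientation: [0.016, 0.702, 0.712, 0.013]
contact_force: [-1.0, 0.3, -0.4]
gripper_width: 0.066
```

Request:
{"api": "carry_out", "payload": {"plan": "0.2 0.7 -1.5 0;0 0 -2 0;0 0 -0.7 0;0 0 0 0"}}

```text
t: 24.9
eef_pos: [0.6531, -0.0962, 0.0211]
orientation: [0.017, 0.704, 0.71, 0.014]
contact_force: [-0.8, -0.2, -0.3]
gripper_width: 0.066
```

Request:
{"api": "carry_out", "payload": {"plan": "0 0.3 -0.9 0;0 0 -0.4 0;0 0 0 0"}}

```text
t: 25.2
eef_pos: [0.6549, -0.0932, 0.0093]
orientation: [0.019, 0.704, 0.71, 0.015]
contact_force: [-0.2, -0.2, -1.0]
gripper_width: 0.066
```

Request:
{"api": "carry_out", "payload": {"plan": "-0.1 0 -0.4 0;0 0 0 0"}}

```text
t: 25.4
eef_pos: [0.6545, -0.0932, 0.0057]
orientation: [0.019, 0.703, 0.71, 0.015]
contact_force: [-0.1, -0.1, -0.4]
gripper_width: 0.0662
```

Request:
{"api": "carry_out", "payload": {"plan": "0 0 0 0;0 0 0 0;0 0 0 0;0 0 0 0;0 0 0 0", "hand": 3.5}}

```text
t: 25.9
eef_pos: [0.655, -0.0934, 0.0065]
orientation: [0.02, 0.704, 0.71, 0.016]
contact_force: [-0.4, -0.1, -0.2]
gripper_width: 0.0478
```

Request:
{"api": "carry_out", "payload": {"plan": "0 0 3 0;0 0 4 0;-0.8 -0.9 1.5 0;-3 -3.2 0.3 0;-3.3 -3.5 0.3 0;-3.2 -3.5 0.3 0;-2.5 -2.6 0 0;-0.8 -0.9 0 0;0 0 0 0"}}

```text
t: 26.8
eef_pos: [0.5084, -0.2445, 0.099]
orientation: [0.018, 0.703, 0.711, 0.013]
contact_force: [0.5, 0.2, -1.5]
gripper_width: 0.0477
```

Request:
{"api": "carry_out", "payload": {"plan": "0.7 0.3 -3 0;0 0 -3 0;0 0 -0.8 0;0 0 0 0"}}

```text
t: 27.2
eef_pos: [0.5181, -0.2403, 0.0297]
orientation: [0.02, 0.703, 0.711, 0.015]
contact_force: [0.3, 0.7, 0.2]
gripper_width: 0.0481
```

Request:
{"api": "carry_out", "payload": {"plan": "-0.1 0 -0.9 0;0 0 -0.4 0;0 0 0 0"}}

```text
t: 27.5
eef_pos: [0.5193, -0.2399, 0.0176]
orientation: [0.021, 0.702, 0.712, 0.015]
contact_force: [0.5, 0.3, -0.1]
gripper_width: 0.0483
```

Request:
{"api": "carry_out", "payload": {"plan": "-0.1 0 -0.4 0;0 0 0 0"}}

```text
t: 27.7
eef_pos: [0.5192, -0.2403, 0.0146]
orientation: [0.022, 0.702, 0.712, 0.016]
contact_force: [-0.6, -0.8, -0.8]
gripper_width: 0.0479
```

Request:
{"api": "carry_out", "payload": {"plan": "0 0 -0.4 0;0 0 0 0"}}

```text
t: 27.9
eef_pos: [0.5198, -0.2408, 0.011]
orientation: [0.023, 0.702, 0.712, 0.016]
contact_force: [-0.6, 1.0, -1.3]
gripper_width: 0.0481
```

Request:
{"api": "carry_out", "payload": {"plan": "0 0 -0.2 0;0 0 -0.1 0"}}

```text
t: 28.1
eef_pos: [0.5203, -0.2413, 0.0095]
orientation: [0.023, 0.702, 0.712, 0.016]
contact_force: [-4.3, 2.3, 12.7]
gripper_width: 0.0481
```

Request:
{"api": "carry_out", "payload": {"plan": "0 0 0 0;0 0 0 0;0 0 0 0", "hand": 5.9}}

```text
t: 28.4
eef_pos: [0.5211, -0.2418, 0.0103]
orientation: [0.024, 0.702, 0.712, 0.016]
contact_force: [0.0, 0.5, 0.4]
gripper_width: 0.059
```

Request:
{"api": "carry_out", "payload": {"plan": "0 0 2 0;0 0 4 0;0 0 4.5 0;0 0 4.5 0;-1 4.5 0.5 0;-1 4.8 0 0;-1 4.8 0 0;-1 4.8 0 0;0 4 0 0;0 2 0 0;0 0 0 0"}}

```text
t: 29.5
eef_pos: [0.4793, 0.0139, 0.1721]
orientation: [0.027, 0.703, 0.71, 0.019]
contact_force: [0.6, -0.3, -1.0]
gripper_width: 0.0589
```

```bash
python3 - <<'E'
from h import *
s,w=wrist();t=read_camera("top");c=read_camera("side")
im=np.zeros((600,800,3),np.uint8)
im[:384,:512]=c["color"][:,:,::-1];im[:192,512:768]=cv2.resize(w["color"][:,:,::-1],(256,192))
x=t["color"][:,:,::-1]
im[390:600,:400]=cv2.resize(x[165:250,60:222],(400,210));im[390:600,400:]=cv2.resize(x[165:250,290:452],(400,210))
cv2.imwrite("pics/f.png",im);print(s["eef_pos"],s["contact_force"])
E
```

```text
[0.47930939 0.01389665 0.17212733] [ 0.5879545  -0.31971059 -1.04003112]
```

View pics/f.png

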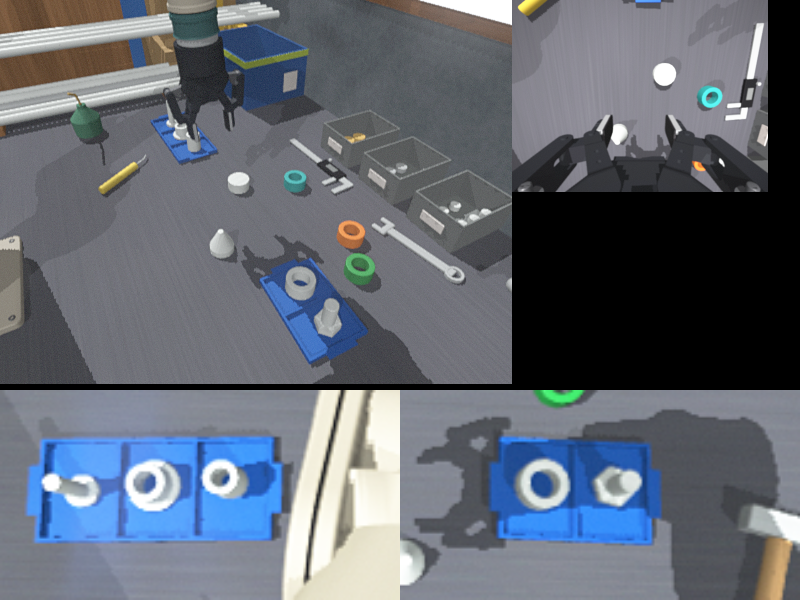

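All five parts stand in their compartments, and the blank (238,183) and cone (222,243) are unmoved in the side view. Handing in.

```bash
python3 -c "
from h import *
print(close_job())"
```

```text
the job is handed in; nothing more can be done
None
```

Both kits are made up and the job is handed in, after about 29.5 s on the robot's clock. The pin, bush and sleeve are in the three-compartment tray, and the stud and collar are in the two-compartment tray. Each part was lowered until I felt light contact with the tray floor (5–13 N at the wrist), then released.

- **Final pictures:** the top and side views show all five parts standing the right way up, one to a compartment. The blank, the cone and the coloured look-alikes are where they were, and the gripper is empty and clear.
- **Tool tilt:** the tool leaned by up to about 3° as the moves went on, which the interface cannot correct, so parts may have settled by 1–2 mm on release.
- **Stud grip:** the fingers read 20 mm on the 22 mm stud shank. I did not look into why; the stud held and was placed normally.

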